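# Unlock the bench drawer with its key

### The job

Take the key from its stand and insert it in the round lock on top of the small locked bench drawer: feel for the slot, which is hidden inside, and push the key fully home while the drawer is still locked. Then turn the key clockwise until the bolt lets go and the drawer springs out, without forcing the lock at any time, and leave the key standing fully home in the lock. Leave the two jars and the timer where they are.

Things in the scene. Friction and masses are not known exactly. Their poses are not given: they have to be found in the camera images.
- key_grip (a point): Centre of the key's black bow, where to grasp it: 36 mm along the key's x, 10 mm thick along y, 34 mm high. The key (90 g, 84 mm long) stands upright; z up along it. A half turn about z makes no difference. Below the bow: a 12 mm round steel shank, a round barrel 22 mm in diameter, 15 mm long (its lower end 9 mm above the tip), and the tongue. The tip is 67 mm below this point.
- key_tip (a point): Middle of the lower end of the key's flat steel tongue, which is 22 mm wide along x, 5 mm thick along y and 9 mm long, tapered at the tip. 67 mm below key_grip on the key's axis; same axes.
- key_stand: Plastic block 70 x 50 x 34 mm, fixed, with a slot for the key's tongue along its x; the key's barrel rests on its top, and lifting the key 15 mm frees it. Origin at the centre of its underside.
- locker: Fixed grey steel drawer case 170 x 150 x 70 mm, with a round steel lock turret (54 mm in diameter, 30 mm tall) on the middle of its top. Origin at the centre of its underside; -x towards the drawer's front, z up. Key and lock bear contact forces of 35 N in all, no more.
- lock_mouth (a point): Centre of the lock's mouth, in the plane of the turret's upper rim, 100 mm above the worktop; axes as the locker's. A funnel narrows from 32 to 24.4 mm in diameter over 4 mm, then a round 24.4 mm bore goes on to 14 mm below the rim, where the face of the turnable plug is. When the key is fully home its tip is 23.5 mm below this point.
- plug_face (a point): Point on the lock's axis, 14 mm below the rim, where the plug's face stands at rest; axes as the locker's (it does not turn with the plug). Pressed on its face the plug sinks on a spring up to 4 mm (2 N at first, 4.5 N at the end), then stops hard. It has a slot for the tongue, 24.6 x 6.6 mm, 9.5 mm deep; it springs up again as the tongue drops in.
- slot_floor (a point): Point on the lock's axis 23.5 mm below the rim, the slot's floor at rest; axes as the locker's. At the start the slot's direction lies anywhere from 0.7 rad anticlockwise to 0.4 rad clockwise of this x axis, seen from above: no pose tells it. The plug stays where it is left; turning takes 0.04 to 0.1 N m.
- drawer (a joint): How far the drawer has come out towards its -x, in m: 0 locked shut. The bolt lets go when the slot has been turned clockwise to about 0.7 rad clockwise of the locker's x axis, and a spring drives the drawer out to 0.04. Hard stops of the plug: 0.9 rad clockwise and 0.7 rad anticlockwise of that axis.
- sample_jar_2: Bystander: large jar with screw cap, 62 mm in diameter, 98 mm tall; origin at the centre of its underside.
- sample_jar_3: Bystander: small jar with screw cap, 44 mm in diameter, 68 mm tall; origin at the centre of its underside.
- lab_timer: Bystander: bench timer, 62 x 76 x 52 mm; origin at the centre of its underside.

How it is judged (in metres and radians):
On the way, in this order (a step that is already met when the one before it is completed fails the run):
1. the key is fully home in the lock while the drawer is still shut (z of key_tip in the frame of lock_mouth below -0.021 m and horizontal distance between key_tip and lock_mouth below 0.005 m and value of joint drawer below 0.005 m), for 0.2 s.
2. the bolt is released by turning the key and the drawer has sprung out (value of joint drawer above 0.03 m and z of key_tip in the frame of lock_mouth below -0.019 m), for 0.2 s.
At the end, for the whole second after the job is handed in: The drawer stands at least 30 mm out of its case; the key stands in the lock with its tip at least 21 mm below the rim and within 5 mm of the lock's axis, tilted less than 0.2 rad (value of joint drawer above 0.03 m and z of key_tip in the frame of lock_mouth below -0.021 m and horizontal distance between key_tip and lock_mouth below 0.005 m and angle between key_tip's own z axis and vertical below 0.2 rad); the robot touches nothing.
It fails at once if the key is forced: more than 35 N between key and lock (contact force between key and locker above 35 N).
It fails at once if a jar or the timer is moved by more than 30 mm (distance of any of sample_jar_2, sample_jar_3, lab_timer from where it was at the start of the episode above 0.03 m).
It also fails if it takes over 51 s, if anything falls off the work surface, if the arm or the gripper's body presses on something with over 40 N, if the wrist force passes 120 N, or if a joint passes its speed limit or range.

### The arm

A 7-joint arm with a two-finger parallel gripper is mounted at the origin on a cart in front of the work surface, level with it; the furniture and walls round the work are solid. World frame = base frame: x ahead of the robot, y to its left, z up, the work surface at z = 0. Lengths are in m, angles in degrees, forces in N, time in s.
With the tool pointing down it reaches from about 0.35 to 0.9 m from the base axis. Payload 8.1 kg.
Tool frame: the origin (TCP) lies between the finger pads; the fingertips stand 19 mm ahead of it and the grasp point (between the pads) is the TCP; z points along the fingers, y is the line along which they close (so a half turn about z gives the same grasp; the last joint's range is limited). The gripper opens to 85 mm and grips with 20 to 120 N. Pads are 22 mm wide; open, the fingers measure 114 mm over their backs; the gripper's body (76 mm by 85 mm) begins 54 mm behind the grasp point. The pads swing forward as they close: fully open they stand 13 mm farther back than shut.
Start: joints at [-82.655, 24.895, 1.432, 90.138, -0.665, 64.973, -4.303], TCP at [0.143, 0.608, 0.25] pointing down, gripper open.
Joint ranges: [-149.89, 149.89], [-25.12, 119.58], [-72.63, 75.52], [4.76, 147.25], [-75.54, 255.54], [6.69, 114.76], [-157.13, 157.13]. Speed limits (degrees/s): [127.2, 127.2, 172.46, 172.46, 180, 180, 180].

### API

Orientations are given as a 3x3 rotation matrix whose columns are the frame's x, y, z axes.
In Python, from rig import state, snapshot, hand_in, search_frame, regions_of gives the robot as it stands. The module is installed in compiled form; this text tells all that it offers.
- The arm moves only by the tool drive_tool, never from a script. Its argument "motion" is a list of rows, each an object of numbers: "x", "y", "z": the shift along the tool's x, y, z in m; "roll": the turn about the tool's z in degrees; "jaw": the opening, from 0 (shut) to 1 (fully open). In form: [{"x": .., "y": .., "z": .., "roll": .., "jaw": ..}, ...]. A call has 1 to 12 rows; each row shifts and turns the commanded pose from where the row before left it, along the tool's axes as they then stand; what a row does not reach is not made up. A row lasts 1/12 s, in which the tool goes at most 41.7 mm and 7.16 degrees, less where a joint would pass 70% of its speed; a pose out of reach is approached as far as the arm can. A call is refused whole if a number of a shift passes 0.0417 or a number of a turn 7.16, either way. A call with a gripper value outside its range is refused whole. The fingers move at their own pace and stop on an object; "grip_force" is the grip in N (left out, the last holds). Time passes only in rows, so rows that do not move let the fingers close. It gives the time, the measured TCP pose, the force, the opening and the grip force at its end, in the units of the state.
- state(): the state, without advancing time (a new reading comes with each control period).
- snapshot(name): name is "scene" or "top" or "wrist"; returns a dict with "image" (384x512x3 uint8, red, green, blue), "mtx" (3x3 intrinsics, pixels), "dist" ([k1, k2, p1, p2, k3] as OpenCV has them; the pictures are not rectified), "world_from_camera" (4x4, takes a point from camera to world coordinates). Camera axes: x right, y down, z forward; pixel columns grow to the right and rows downward; lengths in m; the calibration is good to about 2 mm. A picture is of the moment at which its call begins. There is no depth.
- hand_in(): hands the job in; it is judged then, once.
Trained networks look in a picture, given as the dict that the camera call returned (one of the last four; its "shot" number tells which), for a name from the list of things; names that differ only in an ending like _2 or _b are one class to them, and where a whole thing is asked for, a point or a joint stands for the part that bears it (a point fixed in the world has none). Each returns a list of dicts, best first, with "score" (0 to 1); they miss things now and then, are a little off and sometimes report something else, mostly with a low value. They report only what shows in the picture. A call takes as long as a camera call.
- search_frame(picture, label): "pixel" ([column, row] in pixels, amid what is visible of it).
- regions_of(picture, label): "mask" (384x512 bool, what is visible of it) and "pixel" ([column, row] in pixels, amid what is visible of it).
The state is a dict: "t": time; "qpos": joint angles; "joint_vel": joint speeds; "joint_efforts": joint torques, N m; "tool_pos": TCP position; "tool_rot": TCP orientation; "contact_force": force on the tool from outside, world axes, zero at the start; "ft_torque": the same for the moment, N m; "finger_gap": finger opening in m; "grip_force": force on a finger pad.
Only numpy, scipy, OpenCV 4.12 (cv2) and the standard library are available. Lean on these libraries where they do the work, as an engineer would, in place of code of your own. Each camera call takes 0.05 s, during which the arm holds its last target. There are 200 camera calls.

## Working session

There is one attempt and no reset: what is moved stays moved. The work goes in short steps, Python scripts to look and compute and a tool call to move; the robot and the scene stay as the last step left them, time stands still between calls to the robot, and variables do not carry over. Pictures are saved under pics/ and viewed, at most 10 in all, crops included, and the job is handed in when it is done.

Besides the shell and the picture viewer there is one more tool, called after "Request:" as name([rows], argument=value, ...), one row to a line, values as JSON. drive_tool: Moves the arm, as the interface text tells. Its arguments: {"type":"object","properties":{"motion":{"type":"array"},"grip_force":{"type":"number"}},"required":["motion"]}

```bash
mkdir -p pics; cat > h.py <<'E'
import numpy as np,cv2
from rig import *
def ray(s,px):
    u=cv2.undistortPoints(np.array([[px]],float),np.array(s["mtx"]),np.array(s["dist"]))[0,0]
    T=np.array(s["world_from_camera"]);return T[:3,3],T[:3,:3]@np.array([u[0],u[1],1])
def atz(s,px,z):
    o,d=ray(s,px);return o+d*(z-o[2])/d[2]
def proj(s,P):
    T=np.linalg.inv(np.array(s["world_from_camera"]));P=np.array(P,float).reshape(-1,3)
    r,_=cv2.Rodrigues(T[:3,:3]);return cv2.projectPoints(P,r,T[:3,3],np.array(s["mtx"]),np.array(s["dist"]))[0][:,0]
def tri(a,b):
    (o,d),(p,e)=a,b;d=d/np.linalg.norm(d);e=e/np.linalg.norm(e)
    A=np.eye(3)*2-np.outer(d,d)-np.outer(e,e)
    return np.linalg.solve(A,(np.eye(3)-np.outer(d,d))@o+(np.eye(3)-np.outer(e,e))@p)
E
python3 - <<'E'
from h import *
np.set_printoptions(precision=4,suppress=True)
st=state();print(st["tool_pos"],st["tool_rot"],st["contact_force"])
S=[snapshot(n) for n in("scene","top")]
for s,n in zip(S,("scene","top")):
    cv2.imwrite(f"pics/{n}1.png",s["image"][:,:,::-1])
    print(n,np.array(s["world_from_camera"])[:3])
    for l in("key_grip","key_stand","locker","lock_mouth","sample_jar_2","lab_timer"):
        r=search_frame(s,l);print(l,[(np.round(q["pixel"],1),round(q["score"],2)) for q in r[:3]], atz(s,r[0]["pixel"],0.1) if r else "")
E
```

```text
[0.1429 0.6079 0.2495] [[-0.9735  0.2289 -0.0002]
 [ 0.2289  0.9735 -0.0016]
 [-0.0002 -0.0016 -1.    ]] [-0.1241 -1.2055 -0.8805]
scene [[ 0.7147 -0.5567  0.4235  0.0649]
 [-0.6994 -0.5767  0.4222 -0.2027]
 [ 0.0092 -0.5979 -0.8015  0.9425]]
key_grip [(array([218. , 169.7]), 0.72)] [0.4706 0.3356 0.1   ]
key_stand [(array([221.4, 186.7]), 0.7)] [0.4432 0.2926 0.1   ]
locker [(array([310.4, 245.9]), 0.83)] [0.4749 0.0467 0.1   ]
lock_mouth [(array([311.7, 245.1]), 0.79)] [0.4783 0.0461 0.1   ]
sample_jar_2 [(array([243.1, 128.5]), 0.61), (array([153.3, 162.5]), 0.56)] [0.6052 0.3919 0.1   ]
lab_timer [(array([195.8, 125.1]), 0.95), (array([310.9, 248. ]), 0.73)] [0.5262 0.4852 0.1   ]
top [[-0.0988 -0.9738  0.2047  0.3183]
 [-0.9951  0.0972 -0.0179  0.2601]
 [-0.0025 -0.2055 -0.9787  1.0953]]
key_grip [(array([209.1, 208.2]), 0.66)] [0.4797 0.3417 0.1   ]
key_stand [(array([213.7, 211.5]), 0.84)] [0.4705 0.3312 0.1   ]
locker [(array([316.7, 191.9]), 0.81)] [0.4937 0.077  0.1   ]
lock_mouth [(array([317. , 190.3]), 0.89)] [0.4976 0.0757 0.1   ]
sample_jar_2 [(array([175.5, 156.8]), 0.89), (array([147.9, 250. ]), 0.53)] [0.6167 0.4146 0.1   ]
lab_timer [(array([136.1, 190.9]), 0.75)] [0.54   0.5159 0.1   ]
```

View pics/scene1.png

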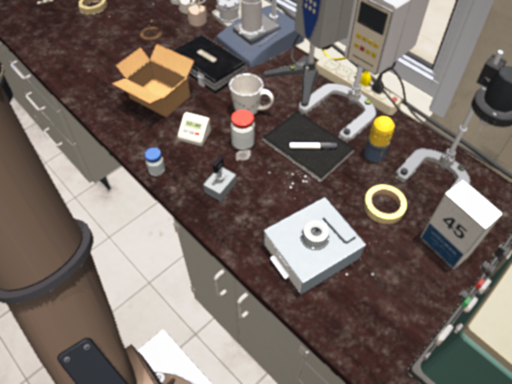

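View pics/top1.png

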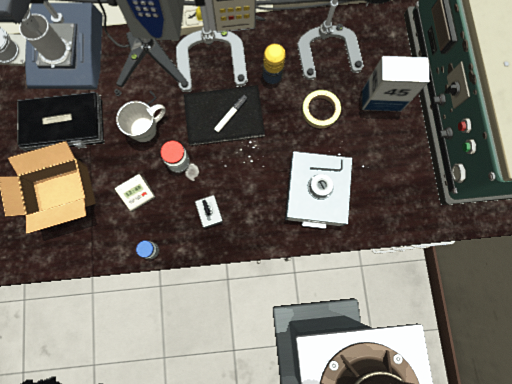

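Scene: key stand at about (219,180), turret at (316,232), jars at (242,125) and (153,160), timer at (195,127). Top: stand (208,211), turret (321,185), jars (175,155) and (147,250), timer (134,192).

```bash
python3 - <<'E'
from h import *
np.set_printoptions(precision=4,suppress=True)
s=snapshot("scene");t=snapshot("top")
print("mouth top",atz(t,[321,185],.1),"scene",atz(s,[316,231],.1))
for l,z in(("key_stand",.034),("locker",.07),("key_grip",.09)):
    for n,p in(("top",t),("scene",s)):
        r=regions_of(p,l)
        if not r: continue
        m=r[0]["mask"].astype(np.uint8)
        c,_=cv2.findContours(m,0,2);c=max(c,key=cv2.contourArea)
        b=cv2.boxPoints(cv2.minAreaRect(c));B=np.array([atz(p,q,z) for q in b])[:,:2]
        print(l,n,m.sum(),B.mean(0),B.tolist())
a=search_frame(s,"key_grip")[0]["pixel"];b=search_frame(t,"key_grip")[0]["pixel"]
print(a,b,tri(ray(s,a),ray(t,b)))
w=snapshot("wrist");print(np.array(w["world_from_camera"]))
E
```

```text
mouth top [0.5097 0.0642 0.1   ] scene [0.5108 0.0626 0.1   ]
key_stand top 482 [0.4813 0.3478] [[0.5119864151181219, 0.38177168799379746], [0.523677468509763, 0.33163334696718544], [0.4503595779654631, 0.3142331477094009], [0.43905183778328966, 0.3637429534510429]]
key_stand scene 562 [0.4768 0.3441] [[0.4316165604698256, 0.3651800221168957], [0.5193913804466593, 0.39033868168727737], [0.5210399832763093, 0.3214068157569392], [0.4353274793362232, 0.2995368302762934]]
locker top 4253 [0.5035 0.0645] [[0.42691927850220435, 0.16062825194736507], [0.6106227383382609, 0.12115242024401776], [0.5792783081442012, -0.034408040263986694], [0.39734881856959714, 0.010499629586277454]]
locker scene 837 [0.6226 0.4135] [[0.6483544040036581, 0.4868574853866492], [0.6936135061169609, 0.4432102785569586], [0.5952778756488059, 0.3416752252508123], [0.5532371124645457, 0.38223957642481576]]
key_grip top 66 [0.4836 0.3493] [[0.49412531653657876, 0.36402461501366307], [0.5016434737491539, 0.3513384919047178], [0.47311938173320195, 0.33467166846370416], [0.46569158680873385, 0.3473180215682591]]
key_grip scene 182 [0.4747 0.3421] [[0.4883733161382616, 0.37821620367578823], [0.506514528096927, 0.3634911724663641], [0.4606316140198815, 0.3062464145085111], [0.4432479338162589, 0.3204309434493302]]
[221.1, 169.0] [208.1, 207.1] [0.4866 0.3452 0.0798]
[[ 0.2289  0.94    0.253   0.0795]
 [ 0.9734 -0.2207 -0.0607  0.6244]
 [-0.0012  0.2602 -0.9656  0.3732]
 [ 0.      0.      0.      1.    ]]
```

Request:
drive_tool([
  {"x": -0.0326, "y": -0.0147, "jaw": 1},
  {"x": -0.0326, "y": -0.0147},
  {"x": -0.0326, "y": -0.0147},
  {"x": -0.0326, "y": -0.0147},
  {"x": -0.0326, "y": -0.0147},
  {"x": -0.0326, "y": -0.0147},
  {"x": -0.0326, "y": -0.0147},
  {"x": -0.0326, "y": -0.0147},
  {"x": -0.0326, "y": -0.0147},
  {"x": -0.0326, "y": -0.0147},
  {"x": -0.0326, "y": -0.0147},
  {"x": -0.0326, "y": -0.0147},
])

```text
schema error: expected keys x, y, z, roll, jaw
```

Request:
drive_tool([
  {"roll": -6.65, "z": 0.01},
  {"roll": -6.65, "z": 0.01},
  {"roll": -6.65, "z": 0.01},
  {"roll": -6.65, "z": 0.01},
  {"z": 0},
  {"z": 0},
])

```text
schema error: expected keys x, y, z, roll, jaw
```

```bash
cat > look.py <<'E'
from h import *
import sys
np.set_printoptions(precision=4,suppress=True)
st=state();print(st["t"],st["tool_pos"],np.array(st["tool_rot"]).tolist(),st["qpos"],st["contact_force"],st["ft_torque"],st["finger_gap"])
w=snapshot("wrist");cv2.imwrite(f"pics/{sys.argv[1]}.png",w["image"][:,:,::-1])
np.save("w.npy",w,allow_pickle=True)
for l in sys.argv[2:]:
    for q in search_frame(w,l)[:2]: print(l,q)
E
python3 look.py w1 key_grip key_stand
```

```text
1.25 [0.143  0.6085 0.2503] [[-0.973464814455403, 0.22883673562465331, 5.8702302080930746e-05], [0.22883673943988544, 0.9734648128439443, 6.955017113966635e-05], [-4.1228991383007573e-05, 8.113788784964732e-05, -0.9999999958584066]] [-82.6554  24.8953   1.4348  90.1356  -0.6635  64.973   -4.3019] [-0.3036 -0.0218  0.6042] [-0.0134 -0.0366  0.0397] 0.08534275542762389
```

View pics/w1.png

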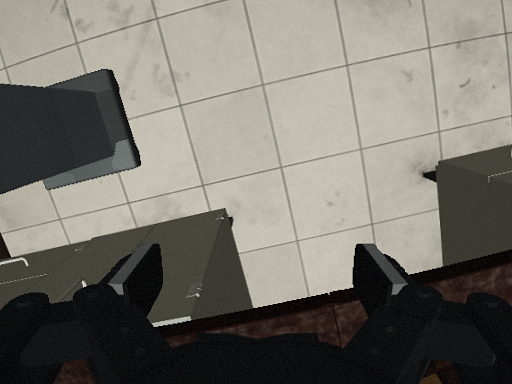

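The view is still at the start pose (the move was refused: every key is needed). It shows floor and the open fingers at about (140,280) and (375,280).

Request:
drive_tool([
  {"x": -0.0326, "y": -0.0147, "z": 0, "roll": 0, "jaw": 1},
  {"x": -0.0326, "y": -0.0147, "z": 0, "roll": 0, "jaw": 1},
  {"x": -0.0326, "y": -0.0147, "z": 0, "roll": 0, "jaw": 1},
  {"x": -0.0326, "y": -0.0147, "z": 0, "roll": 0, "jaw": 1},
  {"x": -0.0326, "y": -0.0147, "z": 0, "roll": 0, "jaw": 1},
  {"x": -0.0326, "y": -0.0147, "z": 0, "roll": 0, "jaw": 1},
  {"x": -0.0326, "y": -0.0147, "z": 0, "roll": 0, "jaw": 1},
  {"x": -0.0326, "y": -0.0147, "z": 0, "roll": 0, "jaw": 1},
  {"x": -0.0326, "y": -0.0147, "z": 0, "roll": 0, "jaw": 1},
  {"x": -0.0326, "y": -0.0147, "z": 0, "roll": 0, "jaw": 1},
  {"x": -0.0326, "y": -0.0147, "z": 0, "roll": 0, "jaw": 1},
  {"x": -0.0326, "y": -0.0147, "z": 0, "roll": 0, "jaw": 1},
])

```text
t: 2.4
tool_pos: [0.4847, 0.346, 0.2505]
tool_rot: [[-0.973, 0.229, 0.0], [0.229, 0.973, 0.0], [-0.0, 0.0, -1.0]]
contact_force: [0.8, 1.0, -0.2]
finger_gap: 0.0856
grip_force: 0.0
```

Request:
drive_tool([
  {"x": 0, "y": 0, "z": 0.01, "roll": -6.65, "jaw": 1},
  {"x": 0, "y": 0, "z": 0.01, "roll": -6.65, "jaw": 1},
  {"x": 0, "y": 0, "z": 0.01, "roll": -6.65, "jaw": 1},
  {"x": 0, "y": 0, "z": 0, "roll": -6.65, "jaw": 1},
  {"x": 0, "y": 0, "z": 0, "roll": 0, "jaw": 1},
  {"x": 0, "y": 0, "z": 0, "roll": 0, "jaw": 1},
])

```text
t: 2.9
tool_pos: [0.4836, 0.3471, 0.2204]
tool_rot: [[-0.974, -0.228, 0.0], [-0.228, 0.974, 0.0], [-0.0, 0.0, -1.0]]
contact_force: [0.2, 0.2, -0.3]
finger_gap: 0.0855
grip_force: 0.0
```

```bash
python3 look.py w2 key_grip key_stand
```

```text
2.9 [0.4836 0.3471 0.2204] [[-0.9737695825642831, -0.22753637086609932, 2.3804556805855688e-06], [-0.2275363585634065, 0.9737695332488944, 0.0003188227335403427], [-7.486178295660995e-05, 0.00030991823993441073, -0.9999999491731977]] [-42.6849  23.5762   2.6258  96.8183  -1.2331  59.6214  63.4974] [ 0.2276  0.2283 -0.2548] [ 0.0031  0.0342 -0.0115] 0.08549073336826914
key_grip {'pixel': [261.2, 187.8], 'score': 0.94}
key_stand {'pixel': [257.7, 166.7], 'score': 0.76}
```

View pics/w2.png

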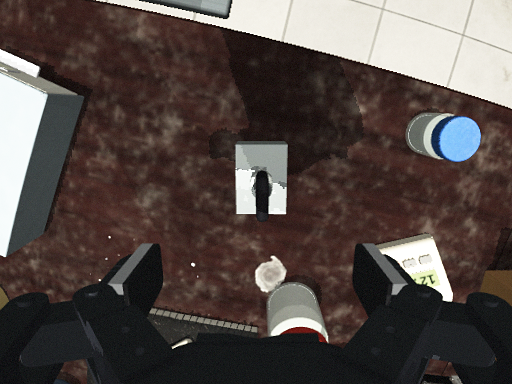

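Wrist: the key's bow spans (262,172)–(262,220), its stand (236–287, 142–214), nearly aligned with the tool; big jar at (298,320), locker left.

```bash
python3 - <<'E'
from h import *
np.set_printoptions(precision=4,suppress=True)
w=np.load("w.npy",allow_pickle=True).item()
C=[atz(w,p,.034) for p in([236,214],[287,214],[287,142],[236,142])]
print(np.array(C)); c=np.mean(C,0);print(c)
e=C[1]-C[2]; f=C[0]-C[3];print([np.degrees(np.arctan2(v[1],v[0])) for v in(e,f)])
print(proj(w,[[c[0],c[1],z] for z in(.075,.092,.109)]))
y=np.radians(13.2);u=np.array([np.cos(y),np.sin(y)])*.018
print(proj(w,[[c[0]+s*u[0],c[1]+s*u[1],z] for z in(.075,.109) for s in(-1,1)]))
g=w["image"][150:230,225:300];cv2.imwrite("pics/c2.png",cv2.resize(g,None,fx=8,fy=7,interpolation=2)[:,:,::-1])
E
```

```text
[[0.5248 0.3352 0.034 ]
 [0.5131 0.3854 0.034 ]
 [0.4431 0.3674 0.034 ]
 [0.4542 0.32   0.034 ]]
[0.4838 0.352  0.034 ]
[np.float64(14.4769616746057), np.float64(12.204209768962018)]
[[262.0712 189.0439]
 [262.354  194.1065]
 [262.6748 199.8519]]
[[262.133  168.3274]
 [262.008  209.0852]
 [262.7586 176.4855]
 [262.5893 222.3277]]
```

View pics/c2.png

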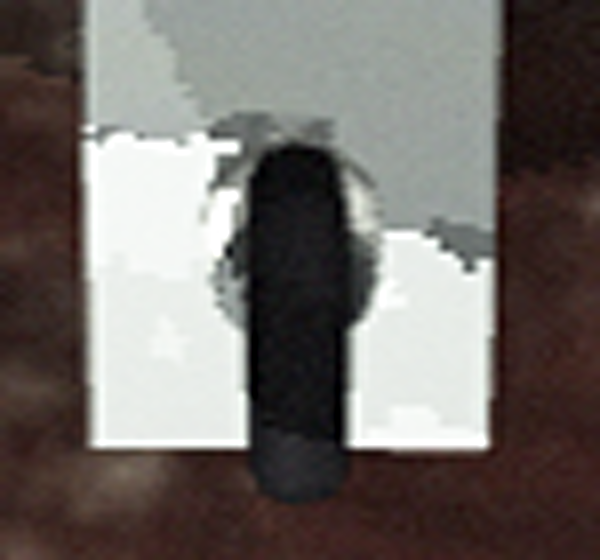

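Crop: the bow is at columns 256–268, rows 171–221, matching the model's projection at (0.4836, 0.3517).

Request:
drive_tool([
  {"x": -0.001, "y": 0.0046, "z": 0.026, "roll": 0, "jaw": 1},
  {"x": 0, "y": 0, "z": 0.026, "roll": 0, "jaw": 1},
  {"x": 0, "y": 0, "z": 0.026, "roll": 0, "jaw": 0.7},
  {"x": 0, "y": 0, "z": 0.026, "roll": 0, "jaw": 0.5},
  {"x": 0, "y": 0, "z": 0.0244, "roll": 0, "jaw": 0.4},
  {"x": 0, "y": 0, "z": 0, "roll": 0, "jaw": 0.3},
  {"x": 0, "y": 0, "z": 0, "roll": 0, "jaw": 0},
  {"x": 0, "y": 0, "z": 0, "roll": 0, "jaw": 0},
  {"x": 0, "y": 0, "z": 0, "roll": 0, "jaw": 0},
  {"x": 0, "y": 0, "z": 0, "roll": 0, "jaw": 0},
], grip_force=60)

```text
t: 3.88
tool_pos: [0.4842, 0.3525, 0.0936]
tool_rot: [[-0.973, -0.231, 0.002], [-0.231, 0.973, 0.002], [-0.002, 0.001, -1.0]]
contact_force: [-0.4, -0.4, 0.2]
finger_gap: 0.0093
grip_force: 60.0
```

Request:
drive_tool([
  {"x": 0, "y": 0, "z": -0.03, "roll": 0, "jaw": 0},
  {"x": 0, "y": 0, "z": -0.035, "roll": 0, "jaw": 0},
  {"x": 0, "y": 0, "z": -0.035, "roll": 0, "jaw": 0},
  {"x": 0, "y": -0.0288, "z": -0.025, "roll": 0, "jaw": 0},
  {"x": 0, "y": -0.036, "z": 0, "roll": 0, "jaw": 0},
  {"x": 0, "y": -0.036, "z": 0, "roll": 0, "jaw": 0},
  {"x": 0, "y": -0.036, "z": 0, "roll": 0, "jaw": 0},
  {"x": 0, "y": -0.036, "z": 0, "roll": 0, "jaw": 0},
  {"x": 0, "y": -0.036, "z": 0, "roll": 0, "jaw": 0},
  {"x": 0, "y": -0.036, "z": 0, "roll": 0, "jaw": 0},
  {"x": 0, "y": -0.0288, "z": 0, "roll": 0, "jaw": 0},
  {"x": 0, "y": -0.0144, "z": 0, "roll": 0, "jaw": 0},
])

```text
t: 4.88
tool_pos: [0.5509, 0.0667, 0.2183]
tool_rot: [[-0.974, -0.226, 0.002], [-0.226, 0.974, -0.001], [-0.002, -0.002, -1.0]]
contact_force: [1.3, -0.3, -0.6]
finger_gap: 0.009
grip_force: 60.2
```

Request:
drive_tool([
  {"x": 0, "y": 0, "z": 0, "roll": 0, "jaw": 0},
  {"x": 0, "y": 0, "z": 0, "roll": 0, "jaw": 0},
])

```text
t: 5.05
tool_pos: [0.5503, 0.071, 0.2179]
tool_rot: [[-0.973, -0.229, 0.001], [-0.229, 0.973, 0.001], [-0.002, 0.0, -1.0]]
contact_force: [-0.4, 0.7, -0.6]
finger_gap: 0.0095
grip_force: 60.2
```

```bash
python3 look.py w3 lock_mouth key_tip key_grip locker
```

```text
5.05 [0.5503 0.071  0.2179] [[-0.9734340291964864, -0.22896316757880425, 0.0014348151708105412], [-0.22896255572246973, 0.9734350581726875, 0.0005793076656978827], [-0.0015293395074058153, 0.00023539884666654807, -0.9999988028533104]] [-18.2579  20.0099   7.1415 103.0264  -2.9249  57.0535  93.2805] [-0.4104  0.7198 -0.5914] [ 0.0368  0.0029 -0.0317] 0.009496662167252817
lock_mouth {'pixel': [258.8, 126.2], 'score': 0.94}
key_tip {'pixel': [256.3, 255.4], 'score': 0.96}
key_grip {'pixel': [257.8, 255.4], 'score': 0.77}
locker {'pixel': [260.2, 122.7], 'score': 0.72}
```

View pics/w3.png

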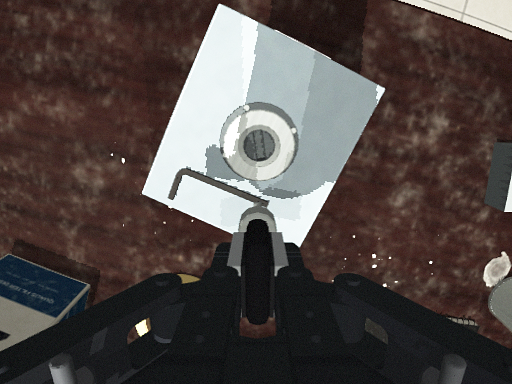

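The wrist view shows the turret at about (259,142) with its bore at (259,146), and the held key at (257,215–320); a closer crop follows.

```bash
python3 - <<'E'
from h import *
np.set_printoptions(precision=4,suppress=True)
w=np.load("w.npy",allow_pickle=True).item()
g=w["image"][95:190,210:310];cv2.imwrite("pics/c3.png",cv2.resize(g,None,fx=6,fy=6,interpolation=2)[:,:,::-1])
C=[atz(w,p,.07)[:2] for p in([221,4],[384,90],[143,191])];print(np.array(C),[np.degrees(np.arctan2(*(v[::-1]))) for v in(C[1]-C[0],C[2]-C[0])])
# rows of nothing else: predicted tip/axis of key below TCP
st=state();R=np.array(st["tool_rot"]);p=np.array(st["tool_pos"])
print("tip",proj(w,[p+R@[0,0,d] for d in(0,.043,.058,.067)]))
c=[0.510,0.0635];a=np.linspace(0,2*np.pi,8,endpoint=False)
print(proj(w,[[c[0]+.027*np.cos(t),c[1]+.027*np.sin(t),.1] for t in a]).round(1).tolist(),proj(w,[[*c,.1],[*c,.086]]))
E
```

```text
[[ 0.4151  0.011 ]
 [ 0.4472  0.1537]
 [ 0.5768 -0.0251]] [np.float64(77.3172712785161), np.float64(-12.584619206704746)]
tip [[261.0471 267.8448]
 [260.2998 230.846 ]
 [260.1132 221.6494]
 [260.0139 216.7628]]
[[250.9, 177.2], [277.8, 172.9], [294.2, 150.9], [290.5, 123.2], [267.7, 106.2], [239.6, 110.9], [223.5, 134.2], [228.6, 161.5]] [[259.1021 142.5434]
 [259.0224 140.7334]]
```

View pics/c3.png

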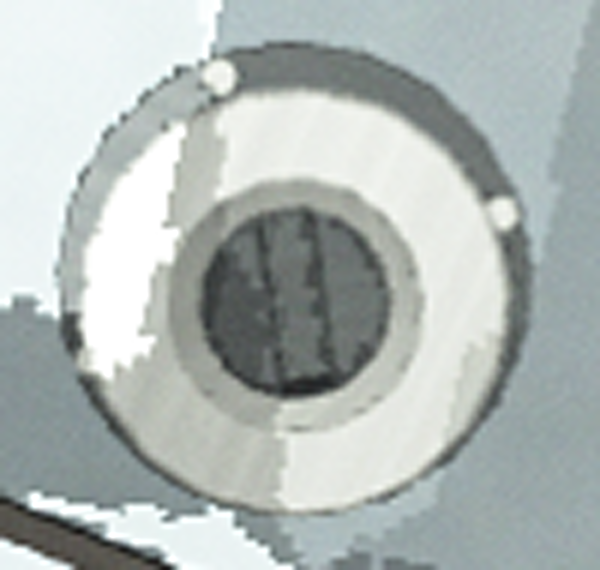

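The crop shows the plug slot clearly: edges (262,225)–(278,370) and (310,225)–(328,365), funnel centre (296,304) in crop pixels.

```bash
python3 - <<'E'
from h import *
np.set_printoptions(precision=4,suppress=True)
w=np.load("w.npy",allow_pickle=True).item()
f=lambda x,y:[210+(x-2.5)/6,95+(y-2.5)/6]
for a,b in(((262,225),(278,370)),((310,225),(328,365))):
    v=atz(w,f(*b),.086)-atz(w,f(*a),.086);print("slot yaw",np.degrees(np.arctan2(v[1],v[0])))
print("funnel",atz(w,f(296,304.5),.1),"rim",atz(w,f(292.5,301),.1),"bore",atz(w,f(295.5,303),.096))
w=snapshot("wrist")
for l in("key_tip","key_grip"):
  for r in regions_of(w,l)[:1]:
    m=r["mask"]; print(l,m.sum())
    for row in range(200,300,8):
        c=np.where(m[row])[0]
        if len(c): print(row,c.min(),c.max(),c.mean())
E
```

```text
slot yaw 19.438528121113496
slot yaw 20.80652767914111
funnel [0.512  0.0638 0.1   ] rim [0.5117 0.0633 0.1   ] bore [0.5123 0.0639 0.096 ]
key_tip 2974
208 249 266 257.5
216 241 273 257.0
224 239 275 257.0
232 246 270 258.0
240 246 269 257.5
248 245 269 257.0
256 245 270 257.5
264 246 269 257.5
272 246 268 257.0
280 246 269 257.5
288 246 269 257.5
296 246 268 257.0
key_grip 3093
208 248 266 257.0
216 241 274 257.5
224 238 276 257.0
232 241 269 255.0
240 246 269 257.5
248 245 270 257.5
256 245 270 257.5
264 246 269 257.5
272 246 269 257.5
280 246 269 257.5
288 246 269 257.5
296 246 270 258.0
```

Request:
drive_tool([
  {"x": 0.0195, "y": 0.0015, "z": 0, "roll": 0, "jaw": 0},
  {"x": 0.0195, "y": 0.0015, "z": 0, "roll": 0, "jaw": 0},
  {"x": 0, "y": 0, "z": 0, "roll": -6.9, "jaw": 0},
  {"x": 0, "y": 0, "z": 0.015, "roll": 0, "jaw": 0},
  {"x": 0, "y": 0, "z": 0.015, "roll": 0, "jaw": 0},
  {"x": 0, "y": 0, "z": 0.01, "roll": 0, "jaw": 0},
  {"x": 0, "y": 0, "z": 0.006, "roll": 0, "jaw": 0},
  {"x": 0, "y": 0, "z": 0, "roll": 0, "jaw": 0},
  {"x": 0, "y": 0, "z": 0, "roll": 0, "jaw": 0},
  {"x": 0, "y": 0, "z": 0, "roll": 0, "jaw": 0},
])

```text
t: 6.28
tool_pos: [0.5118, 0.0657, 0.1714]
tool_rot: [[-0.938, -0.347, 0.001], [-0.347, 0.938, 0.0], [-0.001, -0.0, -1.0]]
contact_force: [-0.0, 0.3, -0.1]
finger_gap: 0.0091
grip_force: 60.2
```

```bash
python3 look.py w4 lock_mouth; cat > m.py <<'E'
from h import *
w=np.load("w.npy",allow_pickle=True).item()
E
```

```text
6.2833 [0.5118 0.0657 0.1714] [[-0.9380433153327071, -0.34651724178524457, 0.0007346462887567656], [-0.34651722979653343, 0.9380435958235338, 0.00014760959065597987], [-0.0007402795145789344, -0.00011610340706646495, -0.9999997192530803]] [-17.3497  19.6617   5.2632 111.2368  -2.3371  49.1587  99.4102] [-0.0019  0.2658 -0.135 ] [-0.008  -0.0105 -0.025 ] 0.009107463148524777
lock_mouth {'pixel': [255.5, 168.1], 'score': 0.64}
```

View pics/w4.png

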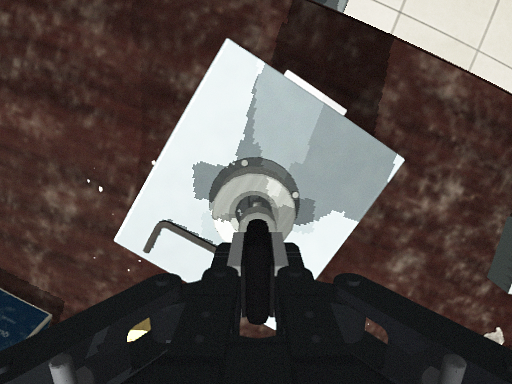

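The turret's rim is at about (254,207), the key's barrel enters the picture of the bore at (257,215). I'll check the offset with a model overlay.

```bash
python3 - <<'E'
from h import *
w=np.load("w.npy",allow_pickle=True).item()
st=state();R=np.array(st["tool_rot"]);p=np.array(st["tool_pos"])
k=6;x0,y0=200,145
g=cv2.resize(w["image"][y0:y0+95,x0:x0+110],None,fx=k,fy=k,interpolation=2)[:,:,::-1].copy()
cor=R[:,1]*-.0016
a=np.linspace(0,2*np.pi,90)
def draw(c,z,r,col):
    q=proj(w,[np.array([c[0]+r*np.cos(t),c[1]+r*np.sin(t),z])+cor for t in a])
    cv2.polylines(g,[np.round((q-[x0,y0])*k+2.5).astype(np.int32)],True,col,1)
c=p[:2]
draw(c,.1,.027,(0,0,255));draw(c,.1,.016,(0,255,0));draw(c,p[2]-.0585,.011,(255,0,0));draw(c,p[2]-.0435,.011,(255,0,255))
cv2.imwrite("pics/c4.png",g)
E
```

```text
(no output)
```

View pics/c4.png

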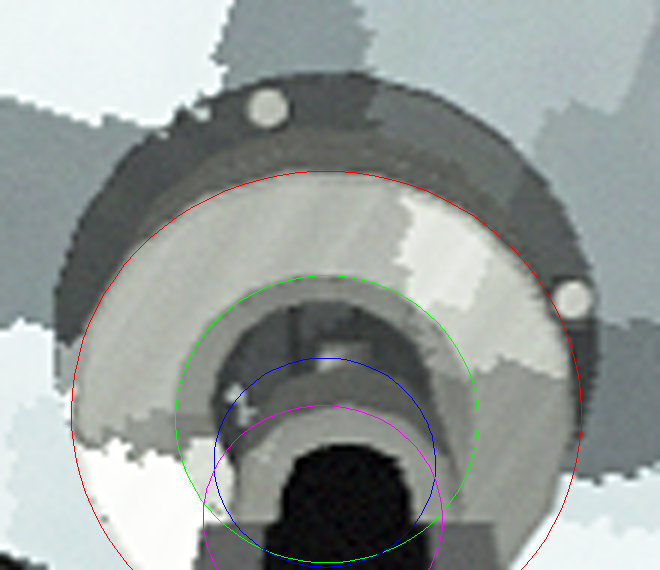

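Overlay: the rim centre is about 3.5 px left of the key line, so the key must go about 2.2 mm along −y and 1 mm along +x of the tool. Earlier state/picture lag explains it.

Request:
drive_tool([
  {"x": 0.001, "y": -0.0022, "z": 0, "roll": 0, "jaw": 0},
  {"x": 0, "y": 0, "z": 0.004, "roll": 0, "jaw": 0},
  {"x": 0, "y": 0, "z": 0.004, "roll": 0, "jaw": 0},
  {"x": 0, "y": 0, "z": 0.004, "roll": 0, "jaw": 0},
  {"x": 0, "y": 0, "z": 0, "roll": 0, "jaw": 0},
  {"x": 0, "y": 0, "z": 0, "roll": 0, "jaw": 0},
])

```text
t: 6.88
tool_pos: [0.5111, 0.0632, 0.1586]
tool_rot: [[-0.938, -0.347, -0.0], [-0.347, 0.938, -0.0], [0.0, 0.0, -1.0]]
contact_force: [0.3, 0.2, -0.6]
finger_gap: 0.0093
grip_force: 60.1
```

Request:
drive_tool([
  {"x": 0, "y": 0, "z": 0.001, "roll": 0, "jaw": 0},
  {"x": 0, "y": 0, "z": 0.001, "roll": 0, "jaw": 0},
  {"x": 0, "y": 0, "z": 0.001, "roll": 0, "jaw": 0},
  {"x": 0, "y": 0, "z": 0, "roll": 0, "jaw": 0},
  {"x": 0, "y": 0, "z": 0, "roll": 0, "jaw": 0},
])

```text
t: 7.3
tool_pos: [0.5111, 0.0632, 0.1559]
tool_rot: [[-0.938, -0.346, -0.0], [-0.346, 0.938, 0.0], [0.0, 0.0, -1.0]]
contact_force: [0.7, 1.2, -0.5]
finger_gap: 0.0096
grip_force: 60.1
```

Request:
drive_tool([
  {"x": 0, "y": 0, "z": 0.001, "roll": 0, "jaw": 0},
  {"x": 0, "y": 0, "z": 0.001, "roll": 0, "jaw": 0},
  {"x": 0, "y": 0, "z": 0.001, "roll": 0, "jaw": 0},
  {"x": 0, "y": 0, "z": 0, "roll": 0, "jaw": 0},
  {"x": 0, "y": 0, "z": 0, "roll": 0, "jaw": 0},
])

```text
t: 7.72
tool_pos: [0.5112, 0.0632, 0.1528]
tool_rot: [[-0.938, -0.346, -0.0], [-0.346, 0.938, 0.0], [0.0, 0.0, -1.0]]
contact_force: [-0.4, 0.2, -0.3]
finger_gap: 0.009
grip_force: 60.1
```

Request:
drive_tool([
  {"x": 0, "y": 0, "z": 0.001, "roll": 0, "jaw": 0},
  {"x": 0, "y": 0, "z": 0.001, "roll": 0, "jaw": 0},
  {"x": 0, "y": 0, "z": 0, "roll": 0, "jaw": 0},
  {"x": 0, "y": 0, "z": 0, "roll": 0, "jaw": 0},
])

```text
t: 8.05
tool_pos: [0.5111, 0.0632, 0.1509]
tool_rot: [[-0.938, -0.347, -0.0], [-0.347, 0.938, 0.0], [0.0, 0.0, -1.0]]
contact_force: [0.4, 1.6, -1.0]
finger_gap: 0.0091
grip_force: 60.1
```

Request:
drive_tool([
  {"x": 0, "y": 0, "z": 0.001, "roll": 0, "jaw": 0},
  {"x": 0, "y": 0, "z": 0.001, "roll": 0, "jaw": 0},
  {"x": 0, "y": 0, "z": 0.001, "roll": 0, "jaw": 0},
  {"x": 0, "y": 0, "z": 0, "roll": 0, "jaw": 0},
  {"x": 0, "y": 0, "z": 0, "roll": 0, "jaw": 0},
])

```text
t: 8.47
tool_pos: [0.5111, 0.0632, 0.1478]
tool_rot: [[-0.938, -0.346, -0.0], [-0.346, 0.938, 0.0], [0.0, 0.0, -1.0]]
contact_force: [0.1, -0.3, -0.4]
finger_gap: 0.0094
grip_force: 60.1
```

Request:
drive_tool([
  {"x": 0, "y": 0, "z": 0.001, "roll": 0, "jaw": 0},
  {"x": 0, "y": 0, "z": 0.001, "roll": 0, "jaw": 0},
  {"x": 0, "y": 0, "z": 0, "roll": 0, "jaw": 0},
  {"x": 0, "y": 0, "z": 0, "roll": 0, "jaw": 0},
])

```text
t: 8.8
tool_pos: [0.5111, 0.0632, 0.1458]
tool_rot: [[-0.938, -0.346, -0.0], [-0.346, 0.938, 0.0], [0.0, 0.0, -1.0]]
contact_force: [-0.7, 0.0, -0.4]
finger_gap: 0.0092
grip_force: 60.1
```

Request:
drive_tool([
  {"x": 0, "y": 0, "z": 0.001, "roll": 0, "jaw": 0},
  {"x": 0, "y": 0, "z": 0, "roll": 0, "jaw": 0},
  {"x": 0, "y": 0, "z": 0, "roll": 0, "jaw": 0},
])

```text
t: 9.05
tool_pos: [0.5113, 0.0632, 0.145]
tool_rot: [[-0.938, -0.346, 0.0], [-0.346, 0.938, 0.0], [-0.0, -0.0, -1.0]]
contact_force: [-0.3, 0.2, 0.3]
finger_gap: 0.0095
grip_force: 60.6
```

Request:
drive_tool([
  {"x": 0, "y": 0, "z": 0.001, "roll": 0, "jaw": 0},
  {"x": 0, "y": 0, "z": 0, "roll": 0, "jaw": 0},
  {"x": 0, "y": 0, "z": 0, "roll": 0, "jaw": 0},
])

```text
t: 9.3
tool_pos: [0.5113, 0.0632, 0.144]
tool_rot: [[-0.938, -0.346, 0.0], [-0.346, 0.938, 0.0], [-0.0, -0.0, -1.0]]
contact_force: [-0.4, -0.4, 3.0]
finger_gap: 0.0092
grip_force: 60.8
```

Request:
drive_tool([
  {"x": 0, "y": 0, "z": 0, "roll": 2, "jaw": 0},
  {"x": 0, "y": 0, "z": 0, "roll": 2, "jaw": 0},
  {"x": 0, "y": 0, "z": 0, "roll": 2, "jaw": 0},
  {"x": 0, "y": 0, "z": 0, "roll": 2, "jaw": 0},
  {"x": 0, "y": 0, "z": 0, "roll": 2, "jaw": 0},
  {"x": 0, "y": 0, "z": 0, "roll": 2, "jaw": 0},
])

```text
t: 9.8
tool_pos: [0.5113, 0.0632, 0.144]
tool_rot: [[-0.99, -0.142, 0.0], [-0.142, 0.99, -0.0], [-0.0, -0.0, -1.0]]
contact_force: [-0.2, -1.0, 2.9]
finger_gap: 0.0091
grip_force: 60.7
```

```bash
python3 -c "
from h import *
s=state();print(s['contact_force'],s['ft_torque'],s['tool_pos'])"
```

```text
[-0.16981029 -0.95924529  2.86363274] [-0.12177384 -0.03448869  0.09881314] [0.51126387 0.0631654  0.14396441]
```

Request:
drive_tool([
  {"x": 0, "y": 0, "z": 0, "roll": 2.5, "jaw": 0},
  {"x": 0, "y": 0, "z": 0, "roll": 2.5, "jaw": 0},
  {"x": 0, "y": 0, "z": 0, "roll": 2.5, "jaw": 0},
  {"x": 0, "y": 0, "z": 0, "roll": 2.5, "jaw": 0},
  {"x": 0, "y": 0, "z": 0, "roll": 2.5, "jaw": 0},
  {"x": 0, "y": 0, "z": 0, "roll": 2.5, "jaw": 0},
  {"x": 0, "y": 0, "z": 0, "roll": 2.5, "jaw": 0},
  {"x": 0, "y": 0, "z": 0, "roll": 2.5, "jaw": 0},
  {"x": 0, "y": 0, "z": 0, "roll": 2.5, "jaw": 0},
  {"x": 0, "y": 0, "z": 0, "roll": 2.5, "jaw": 0},
  {"x": 0, "y": 0, "z": 0, "roll": 2.5, "jaw": 0},
  {"x": 0, "y": 0, "z": 0, "roll": 2.5, "jaw": 0},
])

```text
t: 10.8
tool_pos: [0.5113, 0.0636, 0.144]
tool_rot: [[-0.928, 0.372, 0.0], [0.372, 0.928, 0.0], [-0.0, 0.0, -1.0]]
contact_force: [-0.5, 1.1, 2.2]
finger_gap: 0.0092
grip_force: 60.6
```

Request:
drive_tool([
  {"x": 0, "y": 0, "z": 0, "roll": 2.5, "jaw": 0},
  {"x": 0, "y": 0, "z": 0, "roll": 2.5, "jaw": 0},
  {"x": 0, "y": 0, "z": 0, "roll": 2.5, "jaw": 0},
  {"x": 0, "y": 0, "z": 0, "roll": 2.5, "jaw": 0},
  {"x": 0, "y": 0, "z": 0, "roll": 2.5, "jaw": 0},
  {"x": 0, "y": 0, "z": 0, "roll": 2.5, "jaw": 0},
  {"x": 0, "y": 0, "z": 0, "roll": 2.5, "jaw": 0},
  {"x": 0, "y": 0, "z": 0, "roll": 2.5, "jaw": 0},
])

```text
t: 11.47
tool_pos: [0.5115, 0.0638, 0.1441]
tool_rot: [[-0.745, 0.667, 0.001], [0.667, 0.745, 0.001], [-0.0, 0.001, -1.0]]
contact_force: [0.8, 1.4, 1.5]
finger_gap: 0.0094
grip_force: 60.6
```

```bash
python3 -c "
from h import *
s=state();print(s['contact_force'],s['ft_torque'],s['tool_pos'])"
```

```text
[0.75361831 1.36552702 1.45048028] [ 0.38611417 -0.03561103  0.09699501] [0.51151064 0.0637981  0.14406176]
```

Request:
drive_tool([
  {"x": 0, "y": 0, "z": 0, "roll": 2, "jaw": 0},
  {"x": 0, "y": 0, "z": 0, "roll": 2, "jaw": 0},
  {"x": 0, "y": 0, "z": 0, "roll": 2, "jaw": 0},
  {"x": 0, "y": 0, "z": 0, "roll": 2, "jaw": 0},
  {"x": 0, "y": 0, "z": 0, "roll": 2, "jaw": 0},
  {"x": 0, "y": 0, "z": 0, "roll": 2, "jaw": 0},
  {"x": 0, "y": 0, "z": 0, "roll": 1, "jaw": 0},
  {"x": 0, "y": 0, "z": 0, "roll": 0, "jaw": 0},
  {"x": 0, "y": 0, "z": 0, "roll": 0, "jaw": 0},
])

```text
t: 12.22
tool_pos: [0.5114, 0.0634, 0.144]
tool_rot: [[-0.578, 0.816, 0.001], [0.816, 0.578, 0.0], [-0.0, 0.001, -1.0]]
contact_force: [0.2, 2.4, 1.8]
finger_gap: 0.0092
grip_force: 60.6
```

```bash
cat > d.py <<'E'
from h import *
import sys
s=state();print(s['contact_force'],s['ft_torque'],s['tool_pos'])
t=snapshot("top");cv2.imwrite("pics/top_"+sys.argv[1]+".png",t["image"][:,:,::-1])
o=cv2.imread("pics/top1.png").astype(int);n=t["image"][:,:,::-1].astype(int)
d=abs(o-n).sum(2)
u=np.array([np.cos(np.radians(-12.6)),np.sin(np.radians(-12.6))])
c=np.array([.512,.0635]);v=np.array([-u[1],u[0]])
for k in range(-130,-70,5):  # mean colour change in front strip of case
    q=proj(t,[[*(c+u*k/1000+v*y),.04] for y in np.linspace(-.05,.05,11)]).round().astype(int)
    print(k,d[q[:,1],q[:,0]].mean().round(),end="; ")
E
python3 d.py a
```

```text
[0.22958272 2.39472575 1.81658221] [ 0.50592901 -0.21937354  0.01129196] [0.51138742 0.06344367 0.14398001]
-130 357.0; -125 330.0; -120 615.0; -115 445.0; -110 426.0; -105 435.0; -100 414.0; -95 299.0; -90 236.0; -85 117.0; -80 199.0; -75 223.0;
```

Request:
drive_tool([
  {"x": 0, "y": 0, "z": 0, "roll": 1.5, "jaw": 0},
  {"x": 0, "y": 0, "z": 0, "roll": 1.5, "jaw": 0},
  {"x": 0, "y": 0, "z": 0, "roll": 0, "jaw": 0},
  {"x": 0, "y": 0, "z": 0, "roll": 0, "jaw": 0},
  {"x": 0, "y": 0, "z": 0, "roll": 0, "jaw": 0},
])

```text
t: 12.68
tool_pos: [0.5117, 0.0634, 0.1441]
tool_rot: [[-0.534, 0.845, 0.001], [0.845, 0.534, 0.0], [-0.0, 0.001, -1.0]]
contact_force: [4.4, 2.8, 2.0]
finger_gap: 0.0092
grip_force: 60.6
```

```bash
python3 - <<'E'
from h import *
st=state();print(st["contact_force"],st["ft_torque"])
I=[snapshot(n)["image"] for n in("scene","top","wrist")]
f=lambda a,x,y:cv2.resize(a[y:y+150,x:x+190],(390,300),interpolation=2)
g=np.vstack([np.hstack([f(I[0],220,165),f(I[1],230,110)]),np.hstack([cv2.resize(I[2],(390,300)),f(I[2],160,0)])])
cv2.imwrite("pics/dr.png",g[:,:,::-1])
E
```

```text
[4.3703864  2.83942249 1.97739072] [ 0.79897717 -0.85499763  0.12090895]
```

View pics/dr.png

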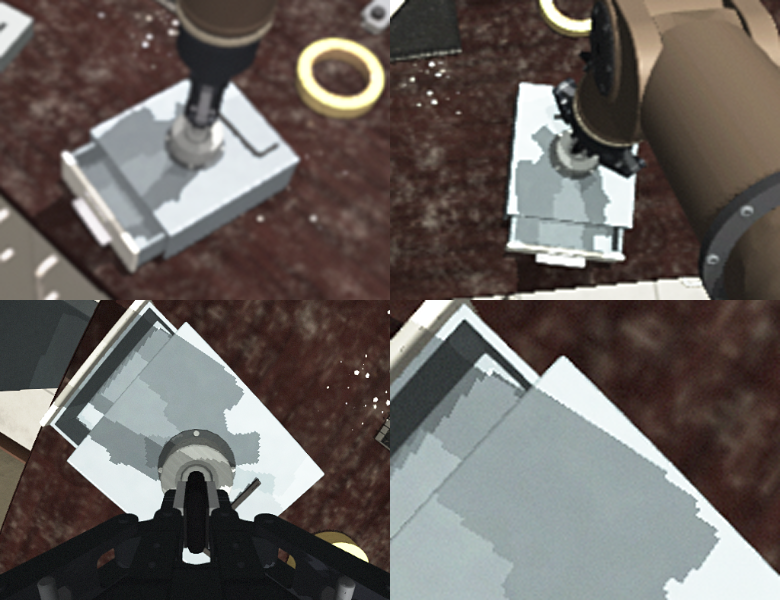

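The composite shows the drawer well out (front at (100,210) in the scene crop) and the key in the turret. Now ease the torque, open and withdraw straight up.

Request:
drive_tool([
  {"x": 0, "y": 0, "z": 0, "roll": -1.5, "jaw": 0},
  {"x": 0, "y": 0, "z": 0, "roll": -1, "jaw": 0},
  {"x": 0, "y": 0, "z": 0, "roll": 0, "jaw": 0.1},
  {"x": 0, "y": 0, "z": 0, "roll": 0, "jaw": 0.2},
  {"x": 0, "y": 0, "z": 0, "roll": 0, "jaw": 0.4},
  {"x": 0, "y": 0, "z": 0, "roll": 0, "jaw": 0.6},
  {"x": 0, "y": 0, "z": 0, "roll": 0, "jaw": 0.6},
  {"x": 0, "y": 0, "z": 0, "roll": 0, "jaw": 0.6},
], grip_force=20)

```text
t: 13.5
tool_pos: [0.5106, 0.0628, 0.1436]
tool_rot: [[-0.57, 0.822, -0.001], [0.822, 0.57, -0.0], [0.0, -0.001, -1.0]]
contact_force: [-1.0, 0.1, 0.2]
finger_gap: 0.051
grip_force: 0.0
```

Request:
drive_tool([
  {"x": 0, "y": 0, "z": -0.005, "roll": 0, "jaw": 0.6},
  {"x": 0, "y": 0, "z": -0.01, "roll": 0, "jaw": 0.6},
  {"x": 0, "y": 0, "z": -0.02, "roll": 0, "jaw": 0.6},
  {"x": 0, "y": 0, "z": -0.02, "roll": 0, "jaw": 0.6},
  {"x": 0, "y": 0, "z": -0.02, "roll": 0, "jaw": 0.6},
  {"x": 0, "y": 0, "z": -0.02, "roll": 0, "jaw": 0.6},
  {"x": 0, "y": 0, "z": 0, "roll": 0, "jaw": 0.6},
  {"x": 0, "y": 0, "z": 0, "roll": 0, "jaw": 0.6},
])

```text
t: 14.17
tool_pos: [0.5119, 0.0633, 0.2407]
tool_rot: [[-0.57, 0.821, 0.003], [0.821, 0.57, 0.001], [-0.001, 0.003, -1.0]]
contact_force: [-0.7, -0.2, -0.4]
finger_gap: 0.0512
grip_force: 0.0
```

```bash
python3 - <<'E'
from h import *
st=state();print(st["contact_force"],st["t"])
w=snapshot("wrist");s=snapshot("scene")
L=[.5118,.0637]
for n,p in(("w",w),("s",s)):
    r=search_frame(p,"key_grip");print(n,r[:1],proj(p,[[*L,z] for z in(.1265,.1435,.1605)]).tolist())
    for r in regions_of(p,"key_grip")[:1]:
        y,x=np.where(r["mask"]);print(x.min(),x.max(),y.min(),y.max())
E
```

```text
[-0.69714443 -0.20408531 -0.35408243] 14.1667
w [{'pixel': [255.9, 196.0], 'score': 0.82}] [[256.151001219007, 197.5968935257442], [256.13669764380234, 203.98669818163714], [256.1202879965196, 211.35802525770842]]
244 269 175 233
s [{'pixel': [314.9, 221.7], 'score': 0.54}] [[317.34047058329054, 223.97017320021826], [318.28551933452127, 219.67432262616364], [319.2569197179548, 215.25021744226282]]
309 326 214 235
```

```bash
python3 -c "
from rig import *
print(hand_in())"
```

```text
the job is handed in; nothing more can be done
None
```

The job is handed in at about 14 s of robot time: the key went fully home with the drawer still shut, turning it clockwise sprang the drawer out, and the last views show the key standing in the lock with the gripper clear above it; the wrist force never read above about 6 N, and the judge's verdict was not shown.

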